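# Couple the torch carriage's drag rod with its pin

## Task

Couple the drag rod to the torch carriage: slide the rod so that its eye comes between the two ears of the fork, and pass the pin from the rack down through the upper ear, the eye and the lower ear, until its flange lies fully home on the fork. How far the eye is screwed into the rod is not exactly known, so feel for it and work gently, never leaning hard on the pin or the fork; then let go and leave the other things on the bench alone.

Things in the scene. Friction and masses are not known exactly. Their poses are not given: they have to be found in the camera images.
- fork: The carriage: a dark steel plate 280 x 80 x 10 mm screwed to the bench (it cannot move), with an aluminium fork at one end and an aluminium guide channel for the rod. Origin on the bench straight under the ear holes. Its x axis runs along the rod, from guide towards fork; y across, z up. Plate from x -220 to +60 mm. Guide: two rails, 36 mm over their outsides, x -215 to -65 mm, 46 mm high.
- fork_hole (a point): Centre of the upper ear hole's mouth, on the ear's top face, 68 mm above the bench; axes as the carriage's. The fork has two level ears 44 mm wide, x -22 to +52 mm, joined by a web beyond: lower ear at heights 26 to 36 mm, upper ear 52 to 68 mm, the gap between open towards the rod. An upright round 13 mm hole goes through both ears at x 0, y 0.
- rod_knob (a point): The drag rod's black upright round knob, 16 mm in diameter, free from 51 to 98 mm above the bench; the point is on its axis at 80 mm. The rod slides only along the carriage's x, with about 3 N of friction, and stays where left; the knob can go from x -185 to -83 mm. At the start the rod is drawn back, knob at x -175 to -150 mm, eye outside the ear holes.
- rod_front (a point): Front end of the rod's bar, on its axis, 66 mm ahead (+x) of the knob. The eye screwed into it is a steel block 54 mm long, 30 wide, 13 thick (heights 37.5 to 50.5 mm) with an upright 13 mm hole in its middle. It is locked, and its hole lies 91 to 109 mm ahead of the knob; how far differs each time and is not measured. So the holes line up with the knob between x -109 and -91 mm.
- eye_path (a point): Fixed point in the gap between the ears, on their holes' axis, 44 mm above the bench: where the eye's hole must come. A pin let down here without the eye couples nothing. A pin left standing in the upper ear on the eye's solid face (nose tip 50.5 mm above the bench, kept upright by the ear) drops in once the eye's hole is slid under it, and then stops the rod.
- pin_mid (a point): Steel pin, 84 mm long, 0.09 to 0.15 kg, upright in the rack; the point is its centre, 42 mm above the nose tip; z axis from nose to grip. From the nose: 4 mm taper (7 to 12 mm diameter), 12 mm shank up to 50 mm, flange 22 mm diameter at 50 to 54 mm, round grip 16 mm diameter at 54 to 84 mm. Fully home, the flange lies on the upper ear and the point is 60 mm above the bench.
- rack: Fixed wooden block 70 x 70 x 56 mm with a 15 mm upright hole through its middle, in which the pin hangs by its flange. Origin at the middle of its underside, on the bench.
- wrench: Wrench 180 mm long lying loose on the bench, a bystander; origin on the bench under it.
- brush: Brush 200 mm long lying loose on the bench, a bystander; origin on the bench under it.
- cup: Small terracotta cup, 68 mm across and 70 mm high, loose, a bystander; origin at the middle of its underside.
- jar: Glass jar with a steel cap, 64 mm across and 90 mm high, loose, a bystander; origin at the middle of its underside.
Not all that is in view belongs to the job. Of the things like the part that bears pin_mid, leave any that is orange, purple or red; of the rest the smaller one is meant.

How it is judged (in metres and radians):
At the end, for the whole second after the job is handed in: The pin stands upright (within 0.08 rad) in the fork, its axis within 3 mm of the ear holes' axis and its flange within 2.5 mm of the upper ear's top; the rod's knob lies between x -112 and -88 mm of the carriage, so that the eye is on the pin; all released and at rest (horizontal distance between pin_mid and fork_hole below 0.003 m and z of pin_mid in the frame of fork below 0.0625 m and angle between pin_mid's own z axis and vertical below 0.08 rad and x of rod_knob in the frame of fork between -0.112 and -0.088 m); the robot touches nothing.
It fails at once if the pin was forced against the carriage or the rod with more than 35 N (contact force between pin and fork above 35 N).
It fails at once if a bystander was moved by more than 30 mm (distance of any of wrench, brush, cup, jar from where it was at the start of the episode above 0.03 m).
It also fails if it takes over 67 s, if anything falls off the work surface, if the arm or the gripper's body presses on something with over 40 N, if the wrist force passes 120 N, or if a joint passes its speed limit or range.

## Robot

A 6-joint arm with a two-finger parallel gripper is mounted at the origin on the work surface. World frame = base frame: x ahead of the robot, y to its left, z up, the work surface at z = 0. Lengths are in mm, angles in rad, forces in N, time in s.
With the tool pointing down it reaches from about 400 to 925 mm from the base axis. Payload 3.4 kg.
Tool frame: the origin (TCP) lies at the very end of the fingers, on their centre line; the grasp point (between the pads) lies 19 mm behind it (arm.hold_point_z is the distance from the TCP to the grasp point, in mm); z points along the fingers, x is the direction in which the jaws open and shut, and the axes are right-handed (so a half turn about z gives the same grasp; the last joint's range is limited). The gripper opens to 85 mm and grips with 20 to 120 N. Pads are 22 mm wide; open, the fingers measure 114 mm over their backs; the gripper's body (76 mm by 85 mm) begins 54 mm behind the grasp point. The pads swing forward as they close: fully open they stand 13 mm farther back than shut.
Start: joints at [1.208, 0.307, 1.506, -0, 1.328, -0.073], TCP at [164.336, 551.022, 231.305] pointing down, gripper open.
Joint ranges: [-3.12, 3.12], [-1.05, 2.28], [0.14, 2.33], [-1.42, 4.57], [0.1, 2.73], [-2.68, 2.68]. Speed limits (rad/s): [2.57, 2.57, 3.14, 3.14, 3.14, 3.14].

## Interface

Orientations are given as a unit quaternion [w, x, y, z].
In Python, from station import arm gives the robot as it stands.
- The arm moves only by the tool carry_out, never from a script. Its argument "motion" is a list of rows, each a list of 3 entries, a list of its own where there are three numbers: the finger opening in mm, from 0 to 85.4, then the shift along the tool's x, y, z in mm, then the turn, a rotation vector about the tool's x, y, z in rad. In form: [[grip, [x, y, z], [rx, ry, rz]], ...]. A call has exactly 8 rows; each row shifts and turns the pose as measured when the row begins, along the tool's axes as they then stand; what a row does not reach is not made up. A row lasts 1/12 s, in which the tool goes at most 41.7 mm and 7.16 degrees, less where a joint would pass 70% of its speed; a pose out of reach is approached as far as the arm can. A call with a gripper value outside its range is refused whole. The fingers move at their own pace and stop on an object; the grip force is fixed at half the most. Time passes only in rows, so rows that do not move let the fingers close, or fill a call up. It gives the time, the measured TCP pose, the force and the opening at its end, in the units of the state.
- arm.read_state(): the state, without advancing time (a new reading comes with each control period).
- arm.camera(name): name is "scene" or "side" or "wrist"; returns (picture, depth): 400x640x3 uint8, red, green, blue; 400x640 float32, mm along the optical axis (not along the pixel's ray), 0 where there is no reading.
- arm.get_calibration(name): a dict with "fx", "fy", "cx", "cy" (pixels), "k1" (the pictures are not rectified: a ray, as slopes to the right and down, at radius r is drawn at 1 + k1 r^2 times it, then the intrinsics apply), "xyz" and "attitude" of the camera in the world. Camera axes: x right, y up, looking along -z (the intrinsics and any distortion apply to the point x, -y, -z); pixel columns grow to the right and rows downward; lengths in mm; the calibration is good to about 2 mm. A picture is of the moment at which its call begins: read the wrist's pose just before it. get_calibration takes no time and is no camera call; for the wrist camera it gives the pose at the moment of the call.
- arm.sign_off(): hands the job in, once; it reports no verdict.
The state is a dict: "clock": time; "qpos": joint angles; "joint_velocities": joint speeds; "tau": joint torques, N m; "ee_pos": TCP position; "eef_rot": TCP orientation; "wrist_force": force on the tool from outside, world axes, zero at the start; "torque": the same for the moment, N m; "finger_gap": opening from 0.0 (shut) to 1.0 (fully open).
Only numpy, scipy, OpenCV 4.12 (cv2) and the standard library are available. Lean on these libraries where they do the work, as an engineer would, in place of code of your own. Each camera call takes 0.05 s, during which the arm holds its last target.

## Working session

There is one attempt and no reset: what is moved stays moved. The work goes in short steps, Python scripts to look and compute and a tool call to move; the robot and the scene stay as the last step left them, time stands still between calls to the robot, and variables do not carry over. Pictures are saved under pics/ and viewed, and the job is handed in when it is done.

Besides the shell and the picture viewer there is one more tool, called after ">>>" as name(argument=value, ...), one argument or row to a line, values as JSON. carry_out: Moves the arm, as the interface text tells. Its arguments: {"type":"object","properties":{"motion":{"type":"array","items":{"type":"array"}}},"required":["motion"]}

```bash
mkdir -p pics; ls
python3 - <<'E'
from station import arm
import cv2,numpy as np
print(arm.read_state())
for n in ("scene","side","wrist"):
    c=arm.get_calibration(n); print(n,c)
    p,d=arm.camera(n); cv2.imwrite(f"pics/{n}0.png",p[:,:,::-1]); np.savez(f"pics/{n}0.npz",p=p,d=d,c=np.array([c],dtype=object))
E
```

```text
pics
{'clock': 0.0, 'qpos': array([ 1.20750105e+00,  3.07541659e-01,  1.50768841e+00,  1.04666204e-05,
        1.32840056e+00, -7.34770866e-02]), 'joint_velocities': array([-1.60079349e-03,  1.02733758e-03, -7.25549261e-04, -2.15062864e-03,
        2.44148010e-05,  1.21323185e-04]), 'tau': array([ 1.54587135e-03, -4.57543409e+01, -2.51925462e+01,  1.40297016e-04,
        1.29116006e-02,  1.31024910e-05]), 'ee_pos': array([164.07726226, 550.3541888 , 230.39333179]), 'eef_rot': array([ 5.43028255e-04,  8.01803931e-01,  5.97586327e-01, -8.62253791e-04]), 'wrist_force': array([-0.02318494, -0.12730899,  0.93041529]), 'torque': array([-0.04679219,  0.05462961,  0.02680383]), 'finger_gap': 1.0042841201536319}
scene {'fx': 470.57293082262623, 'fy': 470.57293082262623, 'cx': 322.3901099408815, 'cy': 201.0334961087623, 'k1': 0.0333414725644416, 'xyz': array([1178.76585149,  447.02734426,  870.66729538]), 'attitude': array([0.41606655, 0.18004009, 0.34129485, 0.82340271])}
side {'fx': 380.47426098641176, 'fy': 380.47426098641176, 'cx': 320.26665123712735, 'cy': 205.4449447308851, 'k1': -0.009561023904264896, 'xyz': array([ 370.44090126, -668.67090333,  721.51964425]), 'attitude': array([ 0.90959188,  0.39730971, -0.04215508, -0.11406384])}
wrist {'fx': 343.5481806730284, 'fy': 343.5481806730284, 'cx': 317.480076453901, 'cy': 194.74337754710876, 'k1': -0.05014040839137129, 'xyz': array([ 95.83226914, 571.70021437, 373.58718005]), 'attitude': array([ 0.79362541, -0.1140327 , -0.08417614,  0.59166683])}
```

View pics/scene0.png

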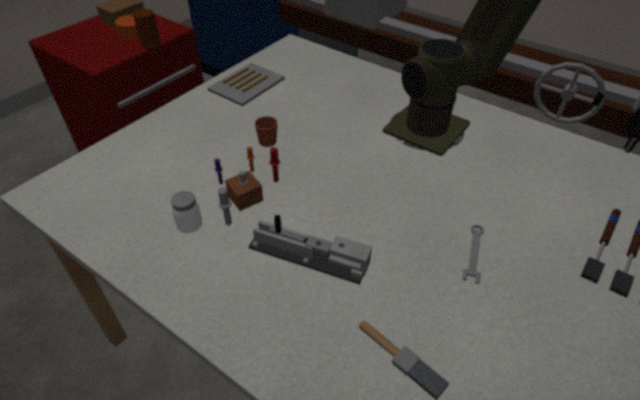

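View pics/side0.png

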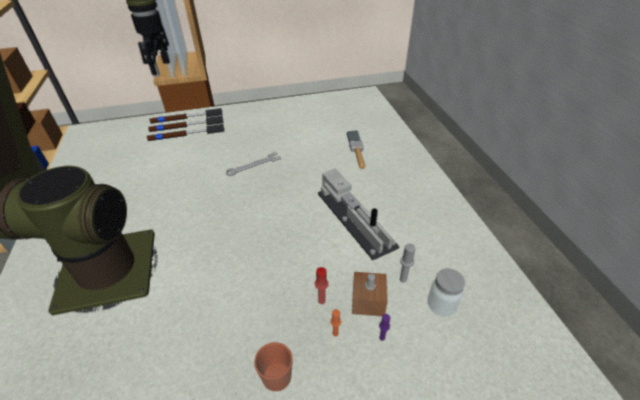

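View pics/wrist0.png

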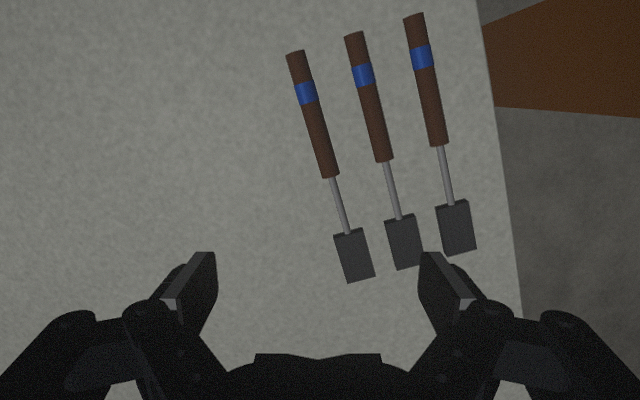

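Scene view: fork around (310,250), knob (278,222), small grey pin in the rack at (243,178), and a bigger grey decoy standing at (225,205). The orange, purple and red decoys are nearby. I'll write helpers and enlarge.

```bash
cat > h.py <<'E'
import numpy as np,cv2
from scipy.spatial.transform import Rotation as R
def Rq(q): return R.from_quat([q[1],q[2],q[3],q[0]])
def ray(c,u,v):
    s=cv2.undistortPoints(np.array([[[u,v]]],float),np.array([[c['fx'],0,c['cx']],[0,c['fy'],c['cy']],[0,0,1.]]),np.array([c['k1'],0,0,0,0.]))[0,0]
    return Rq(c['attitude']).as_matrix()@np.array([s[0],-s[1],-1.])
def atz(c,u,v,z):
    r=ray(c,u,v); o=np.array(c['xyz']); return o+r*(z-o[2])/r[2]
def atd(c,u,v,d): return np.array(c['xyz'])+ray(c,u,v)*d
def proj(c,P):
    p=Rq(c['attitude']).as_matrix().T@(np.array(P,float)-c['xyz']); s=np.array([p[0],-p[1]])/-p[2]
    s=s*(1+c['k1']*(s@s)); return np.array([c['cx']+c['fx']*s[0],c['cy']+c['fy']*s[1]])
def load(n):
    z=np.load(f"pics/{n}.npz",allow_pickle=True); return z['p'],z['d'],z['c'][0]
def snap(n,tag):
    from station import arm
    c=arm.get_calibration(n); p,d=arm.camera(n)
    cv2.imwrite(f"pics/{tag}.png",p[:,:,::-1]); np.savez(f"pics/{tag}.npz",p=p,d=d,c=np.array([c],dtype=object)); return p,d,c
def crop(tag,x0,y0,x1,y1,k):
    p,_,_=load(tag); q=cv2.resize(p[y0:y1,x0:x1,::-1],None,fx=k,fy=k,interpolation=cv2.INTER_CUBIC)
    q=cv2.convertScaleAbs(q,alpha=1.4)
    for x in range((x0+9)//10*10,x1,10): cv2.putText(q,str(x),(int((x-x0+.5)*k),8),0,.3,(0,255,255),1); cv2.line(q,(int((x-x0+.5)*k),10),(int((x-x0+.5)*k),14),(0,255,255),1)
    for y in range((y0+9)//10*10,y1,10): cv2.putText(q,str(y),(0,int((y-y0+.5)*k)),0,.3,(0,255,255),1)
    cv2.imwrite(f"pics/{tag}_c{x0}.png",q)
E
python3 -c "
from h import *
crop('scene0',160,130,380,290,3.6 and 3)
crop('side0',300,160,480,330,4 and 3)
"
```

```text
(no output)
```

View pics/scene0_c160.png

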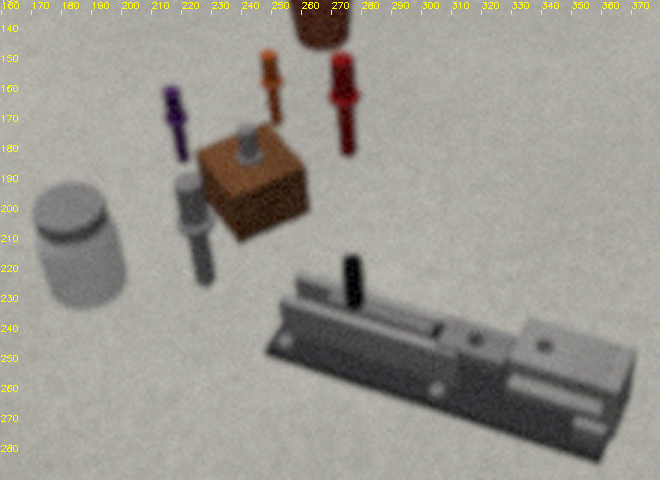

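View pics/side0_c300.png

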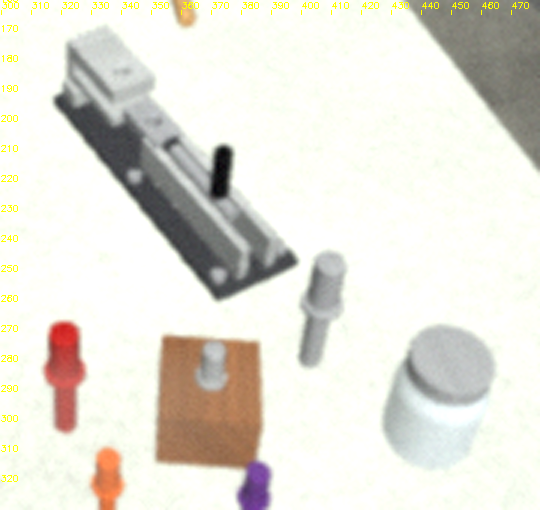

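```bash
python3 -c "
from h import *
S=dict(hole=((340.8,244.8),68),eye=((318.2,243.2),50.5),knob=((276.8,215.5),97),pin=((241.8,172.2),90))
D=dict(hole=((340.5,183.2),68),eye=((350.5,199.8),50.5),knob=((373.8,209.2),97),pin=((370.8,275),90))
_,ds,cs=load('scene0');_,dd,cd=load('side0')
for k in S:
  a=atz(cs,*S[k][0],S[k][1]);b=atz(cd,*D[k][0],D[k][1]);print(k,a.round(1),b.round(1))
  for (u,v),d,c in ((S[k][0],ds,cs),(D[k][0],dd,cd)): print('   depth',atd(c,u,v,np.median(d[round(v)-1:round(v)+2,round(u)-1:round(u)+2])).round(1))
# plate corners, scene & side
for n,c,L in (('scene',cs,[((266,352),10),((598,462),10)]),('side',cd,[((53,100),10),((219,299),10),((297,262),10)])):
  for (x,y),z in L:
    u,v=(x/3+160-.5,y/3+130-.5) if n=='scene' else (x/3+300-.5,y/3+160-.5); print(n,atz(c,u,v,z).round(1))
"
```

```text
hole [602.6  90.1  68. ] [604.9  87.4  68. ]
   depth [597.3  86.8  60.7]
   depth [606.8  93.7  62.5]
eye [616.8  38.4  50.5] [617.5  35.2  50.5]
   depth [611.7  34.6  43. ]
   depth [619.8  41.9  44.1]
knob [638.8 -62.4  97. ] [644.  -59.7  97. ]
   depth [639.6 -61.7  98. ]
   depth [643.8 -60.1  97.4]
pin [ 571.3 -233.7   90. ] [ 575. -235.   90.]
   depth [ 570.4 -234.8   88.8]
   depth [ 574.7 -235.7   91. ]
scene [ 696.8 -107.9   10. ]
scene [628.9 159.3  10. ]
side [549.5 130.2  10. ]
side [ 620.3 -137.3   10. ]
side [ 694.9 -116.9   10. ]
```

```bash
cat >> h.py <<'E'
def state():
    from station import arm
    s=arm.read_state(); return np.array(s['ee_pos']),Rq(s['eef_rot']),s
def down(ang):  # tool x at world angle (deg), z down
    a=np.radians(ang); x=[np.cos(a),np.sin(a),0]; z=[0,0,-1]; y=np.cross(z,x); return R.from_matrix(np.array([x,y,z]).T)
def plan(p1,ang1,grip,n=8,mm=40,deg=7,start=None):
    p,r,s=state() if start is None else start
    r1=down(ang1); 
    for i in range(n):
        dv=np.array(p1)-p; rv=(r.inv()*r1).as_rotvec()
        f=min(1,mm/max(np.linalg.norm(dv),1e-9)); g=min(1,np.radians(deg)/max(np.linalg.norm(rv),1e-9))
        sh=np.round(r.inv().apply(dv*f),1); tu=np.round(rv*g,3)
        print([grip,[float(t) for t in sh],[float(t) for t in tu]],end=',\n' if i<n-1 else '\n')
        p=p+r.apply(sh); r=r*R.from_rotvec(tu)
    print('end',p.round(1)); return p,r
E
python3 -c "
from h import *
p,r,s=state()
_,_,c=load('wrist0')
o=r.inv().apply(c['xyz']-p); q=r.inv()*Rq(c['attitude'])
print('cam in tool',o.round(2)); print(q.as_matrix().round(3))
def cam(P,ang):
  rr=down(ang); k=dict(c); k['xyz']=np.array(P)+rr.apply(o); x=(rr*q).as_quat(); k['attitude']=[x[3],x[0],x[1],x[2]]; return k
for P in ([600,15,230],[630,15,200],[640,15,250]):
  k=cam(P,104.5); print(P,[proj(k,t).round(0) for t in ([604,88.7,68],[617,37,50],[641,-61,97])])
k=cam([570,-190,300],104.5); print('rack',proj(k,[573,-235,90]))
e=plan([620,15,230],104.5,85)
e=plan([620,15,230],104.5,85,start=e)
e=plan([620,15,230],104.5,85,start=e)
"
```

```text
cam in tool [   0.55  -71.54 -143.02]
[[ 1.     0.    -0.   ]
 [-0.    -0.96  -0.281]
 [-0.     0.281 -0.96 ]]
[600, 15, 230] [array([392., 200.]), array([334., 194.]), array([218., 208.])]
[630, 15, 200] [array([411., 177.]), array([345., 171.]), array([214., 183.])]
[640, 15, 250] [array([401., 155.]), array([344., 151.]), array([232., 158.])]
rack [274.19996815 157.74086735]
[85, [-21.8, 33.6, 0.1], [-0.0, 0.0, -0.122]],
[85, [-25.7, 30.7, 0.1], [-0.0, 0.0, -0.122]],
[85, [-29.2, 27.3, 0.1], [-0.0, 0.001, -0.122]],
[85, [-32.3, 23.5, 0.0], [-0.0, 0.0, -0.122]],
[85, [-35.0, 19.4, 0.0], [-0.001, 0.0, -0.055]],
[85, [-36.0, 17.5, 0.0], [0.0, 0.0, 0.0]],
[85, [-36.0, 17.5, 0.1], [0.0, 0.0, 0.0]],
[85, [-36.0, 17.5, 0.0], [0.0, 0.0, 0.0]]
end [371.7 306.8 230.3]Traceback (most recent call last):
  File "<string>", line 13, in <module>
    e=plan([620,15,230],104.5,85,start=e)
  File "h.py", line 31, in plan
    p,r,s=state() if start is None else start
    ^^^^^
ValueError: not enough values to unpack (expected 3, got 2)
```

>>> carry_out(
  motion=[
    [85, [-22, 33, 0], [0, 0, -0.122]],
    [85, [-26, 30.5, 0], [0, 0, -0.122]],
    [85, [-29, 27, 0], [0, 0, -0.122]],
    [85, [-32, 23.5, 0], [0, 0, -0.122]],
    [85, [-35, 19.5, 0], [0, 0, -0.055]],
    [85, [-36, 17.5, 0], [0, 0, 0]],
    [85, [-36, 17.5, 0], [0, 0, 0]],
    [85, [-36, 17.5, 0], [0, 0, 0]],
  ],
)

```text
clock: 0.82
ee_pos: [366.4, 309.4, 227.2]
eef_rot: [-0.002, 0.61, 0.793, -0.001]
wrist_force: [0.7, 0.9, -0.1]
finger_gap: 0.994
```

```bash
sed -i 's/p,r,s=state() if start is None else start/p,r=state()[:2] if start is None else start/' h.py; python3 -c "
from h import *
p,r,s=state();print(p,s['clock'],s['qpos'].round(2))
e=plan([620,15,230],104.5,85);e=plan([620,15,230],104.5,85,start=e)
"
```

```text
[366.42804133 309.43367346 227.19290143] 0.8167 [ 0.61  0.18  1.7   0.    1.27 -1.22]
[85, [-36.0, 17.5, -0.4], [-0.004, -0.002, 0.006]],
[85, [-35.9, 17.7, -0.3], [0.0, 0.0, 0.0]],
[85, [-35.9, 17.7, -0.3], [0.0, 0.0, 0.0]],
[85, [-35.9, 17.7, -0.3], [0.0, 0.0, 0.0]],
[85, [-35.9, 17.7, -0.3], [0.0, 0.0, 0.0]],
[85, [-35.9, 17.6, -0.3], [0.0, 0.0, 0.0]],
[85, [-35.9, 17.7, -0.2], [0.0, 0.0, 0.0]],
[85, [-35.9, 17.7, -0.3], [0.0, 0.0, 0.0]]
end [575.4  66.9 229.6]
[85, [-35.9, 17.6, -0.2], [0.0, 0.0, 0.0]],
[85, [-25.5, 12.5, -0.2], [0.0, 0.0, 0.0]],
[85, [-0.0, 0.0, -0.0], [0.0, 0.0, 0.0]],
[85, [-0.0, 0.0, -0.0], [0.0, 0.0, 0.0]],
[85, [-0.0, 0.0, -0.0], [0.0, 0.0, 0.0]],
[85, [-0.0, 0.0, -0.0], [0.0, 0.0, 0.0]],
[85, [-0.0, 0.0, -0.0], [0.0, 0.0, 0.0]],
[85, [-0.0, 0.0, -0.0], [0.0, 0.0, 0.0]]
end [620.  15. 230.]
```

Tracks well.

>>> carry_out(
  motion=[
    [85, [-36, 17.6, 0], [0, 0, 0]],
    [85, [-36, 17.6, 0], [0, 0, 0]],
    [85, [-36, 17.6, 0], [0, 0, 0]],
    [85, [-36, 17.6, 0], [0, 0, 0]],
    [85, [-36, 17.6, 0], [0, 0, 0]],
    [85, [-36, 17.6, 0], [0, 0, 0]],
    [85, [-36, 17.6, 0], [0, 0, 0]],
    [85, [-36, 17.6, 0], [0, 0, 0]],
  ],
)

```text
clock: 1.48
ee_pos: [580.7, 53.8, 224.9]
eef_rot: [-0.003, 0.61, 0.792, -0.001]
wrist_force: [1.2, 1.1, 1.0]
finger_gap: 0.995
```

>>> carry_out(
  motion=[
    [85, [-36, 17.6, 0], [0, 0, 0]],
    [85, [-20, 10, 0], [0, 0, 0]],
    [85, [0, 0, 0], [0, 0, 0]],
    [85, [0, 0, 0], [0, 0, 0]],
    [85, [0, 0, 0], [0, 0, 0]],
    [85, [0, 0, 0], [0, 0, 0]],
    [85, [0, 0, 0], [0, 0, 0]],
    [85, [0, 0, 0], [0, 0, 0]],
  ],
)

```text
clock: 2.15
ee_pos: [624.9, -1.2, 221.0]
eef_rot: [-0.004, 0.613, 0.79, -0.003]
wrist_force: [0.5, 0.1, -0.2]
finger_gap: 0.998
```

```bash
python3 -c "
from h import *
p,r,s=state();print(p,s['clock'],s['qpos'].round(2))
snap('wrist','w1')
"
```

```text
[624.8576761   -1.22215506 220.95669521] 2.15 [-0.07  0.39  1.4  -0.    1.36 -1.89]
```

View pics/w1.png

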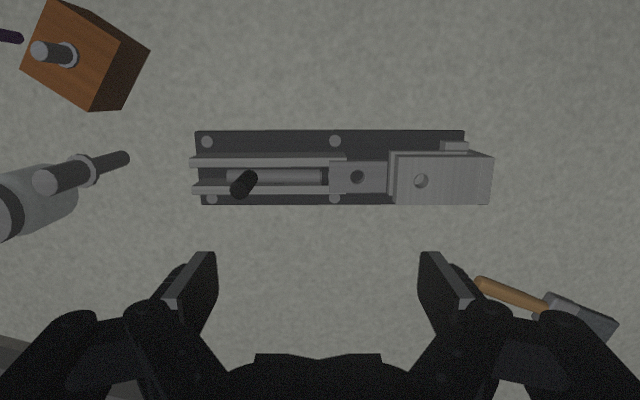

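Wrist view: pin in the rack (top at about (40,50)), knob about (243,183), eye hole (357,177), ear hole (421,181). Enlarging.

```bash
python3 -c "
from h import *
crop('w1',185,120,505,215,2.5)
crop('w1',0,0,160,240,2.5)
"
```

```text
(no output)
```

View pics/w1_c185.png

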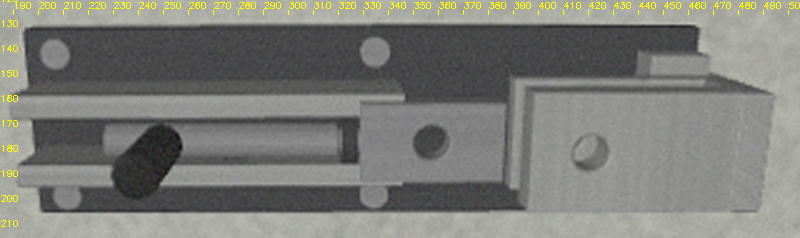

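View pics/w1_c0.png

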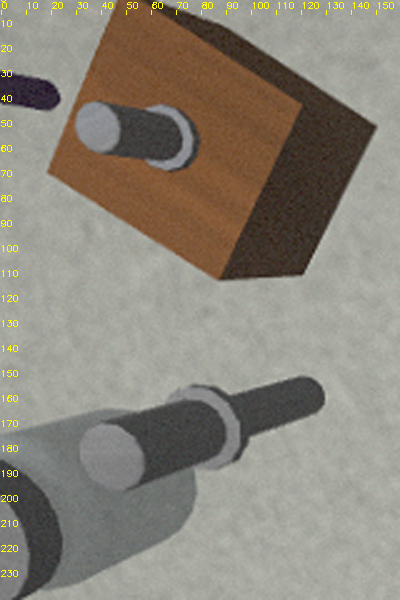

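```bash
python3 -c "
from h import *
_,d,c=load('w1')
f=lambda x,y:(x/2.5+184.7,y/2.5+119.7)
g=lambda x,y:(x/2.5-.3,y/2.5-.3)
h=atz(c,*f(590,151),68);e=atz(c,*f(431,142),50.5);k=atz(c,*f(135,177),98)
pt=atz(c,*g(98,127),90);dt=g(112,455)
print('hole',h,'eye',e,'knob',k,'pintop',pt)
for n,(u,v) in dict(knobtop=f(133,180),pintop=g(98,127),decoy=g(112,455),decoynose=g(320,395),rack=g(200,200),ear=f(680,150),eye=f(480,140),purple=g(40,95)).items():
  u,v=round(u),round(v); print(n,atd(c,u,v,np.median(d[v-1:v+2,u-1:u+2])).round(1))
ax=(h-k)[:2]; 
for L in (((25,133),(697,27)),):
  pass
a=atz(c,*f(42,211),10);b=atz(c,*f(697,27),10);a2=atz(c,*f(26,28),10)
print('plate',a,b,a2)
# rails edges upper at z46
for z,x0,y0,x1,y1 in ((46,30,95,400,95),(46,30,186,400,184),(10,26,28,697,27)):
  A=atz(c,*f(x0,y0),z);B=atz(c,*f(x1,y1),z);print(np.degrees(np.arctan2(*(B-A)[1::-1])))
X=(np.array([np.cos(np.radians(104.3)),np.sin(np.radians(104.3))]))
print('proj hole-eye',(h-e)[:2]@X,'eye-knob',(e-k)[:2]@X,'lat',[ (q-k)[:2]@np.array([-X[1],X[0]]) for q in (h,e)])
"
```

```text
hole [602.11151457  89.23642051  68.        ] eye [616.42260127  36.2735416   50.5       ] knob [642.1859433  -61.14846195  98.        ] pintop [ 573.2695004  -235.52660504   90.        ]
knobtop [643.4 -61.4  98.6]
pintop [ 572.9 -235.1   90.5]
decoy [ 666.4 -204.9  117.8]
decoynose [ 665.2 -197.5    7.4]
rack [ 591.6 -223.    56.6]
ear [593.7 120.8  68.6]
eye [611.2  54.1  51. ]
purple [ 571.1 -321.1   12.9]
plate [ 695.33095933 -111.73327259   10.        ] [549.85449375 136.48556497  10.        ] [ 619.06897574 -130.91517297   10.        ]
104.28641466510507
104.66897709329488
104.51203932731896
proj hole-eye 54.856687122553865 eye-knob 100.76697407237302 lat [np.float64(1.6878343670736682), np.float64(0.9019450293235569)]
```

```bash
python3 -c "
from h import *
e=plan([642.3,-61.2,150],104.5,85,n=3)
e=plan([642.3,-61.2,64],104.5,85,n=5,mm=30,start=e)
_,d,c=load('w1')
f=lambda x,y:(x/2.5+184.7,y/2.5+119.7)
A=atz(c,*f(360,142),50.5);B=atz(c,*f(506,142),50.5);print(np.linalg.norm(A-B),'eye len')
A=atz(c,*f(20,108),46);B=atz(c,*f(404,108),46);print(np.linalg.norm(A-B),'rail150')
A=atz(c,*f(529,151),68);print('ear edge-hole',np.linalg.norm(A-atz(c,*f(590,151),68)))
"
```

```text
[85, [-26.6, 1.1, 29.9], [-0.01, -0.003, -0.001]],
[85, [-26.5, 0.8, 30.0], [0.0, -0.0, -0.0]],
[85, [-9.7, 0.3, 11.0], [0.0, -0.0, -0.0]]
end [642.3 -61.2 150. ]
[85, [-0.0, 0.0, 30.0], [0.0, -0.0, -0.0]],
[85, [-0.0, 0.0, 30.0], [0.0, -0.0, -0.0]],
[85, [-0.0, 0.0, 26.0], [0.0, -0.0, -0.0]],
[85, [-0.0, 0.0, 0.0], [0.0, -0.0, -0.0]],
[85, [-0.0, 0.0, 0.0], [0.0, -0.0, -0.0]]
end [642.3 -61.2  64. ]
54.874615662452285 eye len
145.00071893475848 rail150
ear edge-hole 21.915481913304628
```

>>> carry_out(
  motion=[
    [85, [-26.5, 1, 30], [-0.01, -0.003, 0]],
    [85, [-26.5, 1, 30], [0, 0, 0]],
    [85, [-9.8, 0.3, 11], [0, 0, 0]],
    [85, [0, 0, 24], [0, 0, 0]],
    [85, [0, 0, 22], [0, 0, 0]],
    [85, [0, 0, 20], [0, 0, 0]],
    [85, [0, 0, 12], [0, 0, 0]],
    [85, [0, 0, 0], [0, 0, 0]],
  ],
)

```text
clock: 2.87
ee_pos: [645.7, -55.3, 73.9]
eef_rot: [0.004, 0.61, 0.793, 0.005]
wrist_force: [0.2, 0.1, 0.3]
finger_gap: 0.994
```

```bash
python3 -c "
from h import *
e=plan([642.3,-61.2,64],104.5,85,n=2)
snap('wrist','w2'); snap('scene','s2'); crop('s2',160,130,380,290,3)
"
```

```text
[85, [-4.8, -5.0, 9.9], [0.012, 0.001, 0.007]],
[85, [-0.0, 0.0, -0.0], [0.0, -0.0, -0.0]]
end [642.3 -61.2  64. ]
```

View pics/w2.png

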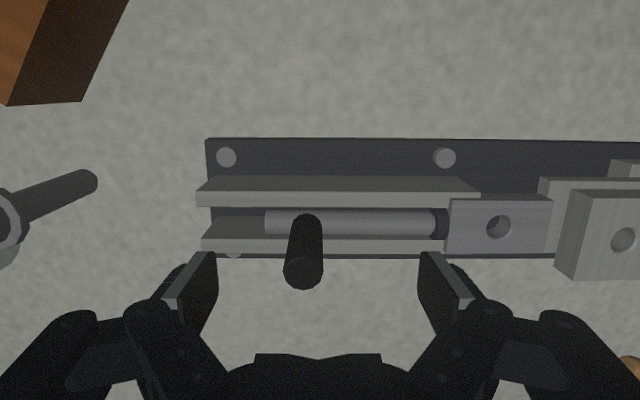

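View pics/s2_c160.png

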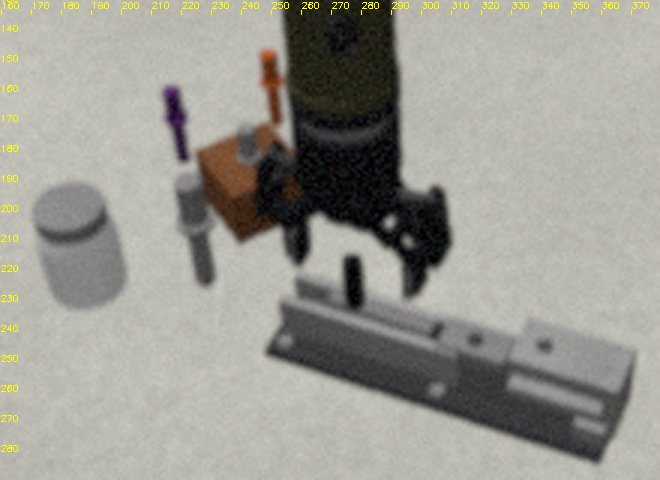

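```bash
python3 -c "
from h import *
_,d,c=load('w2')
h=atz(c,623,239.5,68);e=atz(c,498.5,226.5,50.5);k=atz(c,303,274,98)
X=np.array([np.cos(np.radians(104.5)),np.sin(np.radians(104.5))])
print(h,e,k,(h-e)[:2]@X,(e-k)[:2]@X)
"
```

```text
[602.55497912  89.60329417  68.        ] [616.51293978  36.33225155  50.5       ] [642.59723672 -61.25539447  98.        ] 55.069028457161814 101.0102356027163
```

>>> carry_out(
  motion=[
    [85, [-4.8, -5, 10], [0.012, 0, 0.007]],
    [85, [0, 0, 0], [0, 0, 0]],
    [10, [0, 0, 0], [0, 0, 0]],
    [10, [0, 0, 0], [0, 0, 0]],
    [10, [0, 0, 0], [0, 0, 0]],
    [10, [0, 0, 0], [0, 0, 0]],
    [10, [0, 0, 0], [0, 0, 0]],
    [10, [0, 0, 0], [0, 0, 0]],
  ],
)

```text
clock: 3.63
ee_pos: [647.8, -61.5, 72.6]
eef_rot: [0.007, 0.612, 0.791, 0.003]
wrist_force: [-0.3, 0.3, -4.3]
finger_gap: 0.164
```

```bash
python3 -c "
from h import *
p,r,s=state();print(p,s['wrist_force'],s['torque'],s['finger_gap']*85)
print(r.as_matrix().round(3))
snap('wrist','w3')
"
```

```text
[647.83626635 -61.51570911  72.56980455] [-0.30369148  0.26783387 -4.33702163] [0.19726518 0.11393872 0.01694102] 13.975282558234124
[[-0.25   0.968  0.014]
 [ 0.968  0.25  -0.003]
 [-0.007  0.013 -1.   ]]
```

View pics/w3.png

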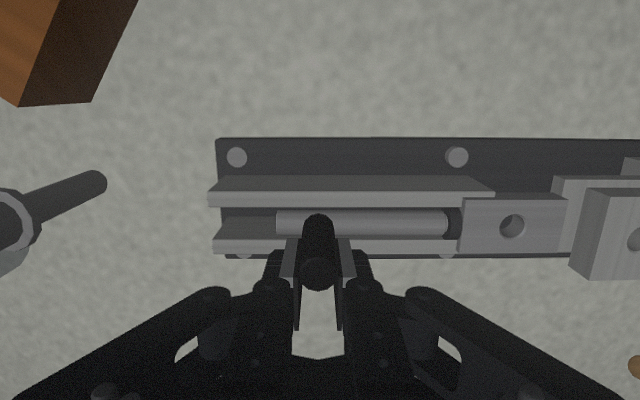

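>>> carry_out(
  motion=[
    [10, [8, 0, 0], [0, 0, 0]],
    [10, [8, 0, 0], [0, 0, 0]],
    [10, [8, 0, 0], [0, 0, 0]],
    [10, [8, 0, 0], [0, 0, 0]],
    [10, [8, 0, 0], [0, 0, 0]],
    [10, [8, 0, 0], [0, 0, 0]],
    [10, [0, 0, 0], [0, 0, 0]],
    [10, [0, 0, 0], [0, 0, 0]],
  ],
)

```text
clock: 4.35
ee_pos: [635.0, -12.4, 72.5]
eef_rot: [0.009, 0.612, 0.791, 0.002]
wrist_force: [0.6, -2.6, -0.9]
finger_gap: 0.162
```

```bash
python3 -c "
from h import *
p,r,s=state();print(p,s['wrist_force'],s['torque'],s['finger_gap']*85)
X=np.array([np.cos(np.radians(104.5)),np.sin(np.radians(104.5))])
print('moved',(p[:2]-[647.84,-61.52])@X, 'x rel fork',(p[:2]-[602.4,89.5])@X)
"
```

```text
[635.03146113 -12.43022152  72.52754555] [ 0.56516883 -2.63722782 -0.91321656] [-0.30699342  0.00161706 -0.02961249] 13.810170787046625
moved 50.73315521290644 x rel fork -106.85376882122922
```

```bash
python3 -c "
from h import *
X=np.array([np.cos(np.radians(104.5)),np.sin(np.radians(104.5))])
_,d,c=load('w3'); crop('w3',440,180,640,290,4)
e=atz(c,512.5,226,50.5); print(e,((np.array([602.4,89.5])-e[:2])@X))
snap('wrist','w4'); crop('w4',200,150,520,300,2.5)
"
```

```text
[616.64667483  36.05403981  50.5       ] 55.31066274430068
```

View pics/w3_c440.png

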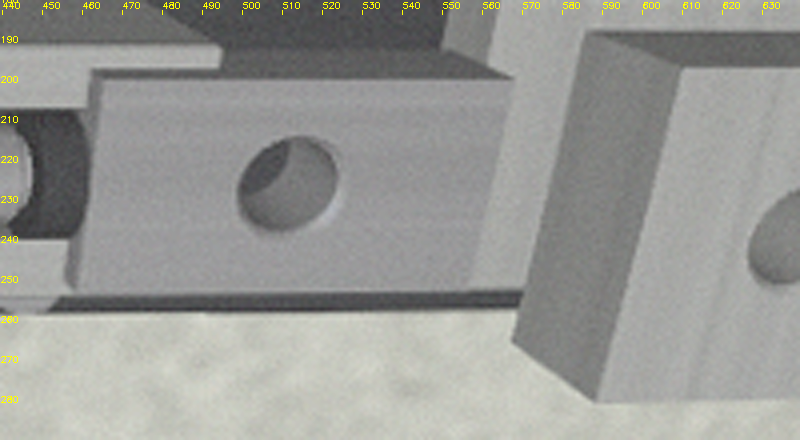

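View pics/w4_c200.png

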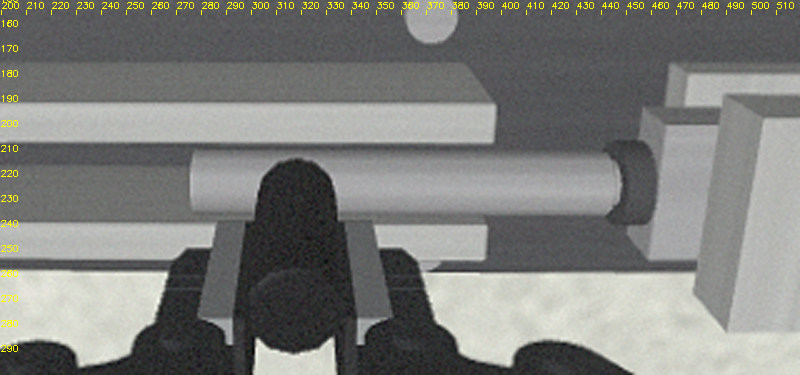

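>>> carry_out(
  motion=[
    [10, [2.2, 0, 0], [0, 0, 0]],
    [10, [2.2, 0, 0], [0, 0, 0]],
    [10, [0, 0, 0], [0, 0, 0]],
    [10, [0, 0, 0], [0, 0, 0]],
    [10, [0, 0, 0], [0, 0, 0]],
    [10, [0, 0, 0], [0, 0, 0]],
    [10, [0, 0, 0], [0, 0, 0]],
    [10, [0, 0, 0], [0, 0, 0]],
  ],
)

```text
clock: 5.07
ee_pos: [633.8, -7.7, 72.5]
eef_rot: [0.008, 0.612, 0.791, 0.002]
wrist_force: [-0.1, -0.9, 1.3]
finger_gap: 0.165
```

```bash
python3 -c "
from h import *
p,r,s=state();print(p,s['wrist_force'],s['torque'],s['finger_gap']*85)
X=np.array([np.cos(np.radians(104.5)),np.sin(np.radians(104.5))])
print('moved',(p[:2]-[647.84,-61.52])@X, 'x rel fork',(p[:2]-[602.4,89.5])@X)
snap('wrist','w5'); crop('w5',400,170,600,290,4)
"
```

```text
[633.79776717  -7.68619969  72.53034284] [-0.10636281 -0.93177072  1.27433225] [-0.11997957  0.05837749 -0.01769323] 14.01212068000457
moved 55.634961055142114 x rel fork -101.95196297899354
```

View pics/w5_c400.png

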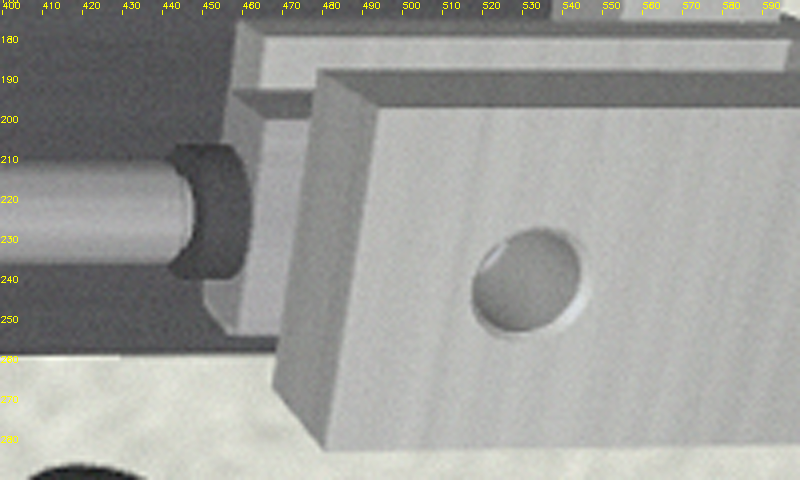

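```bash
python3 -c "
from h import *
X=np.array([np.cos(np.radians(104.5)),np.sin(np.radians(104.5))])
_,d,c=load('w5'); 
f=lambda x,y:(x/4+399.6,y/4+169.6)
h=atz(c,*f(526,280),68); r=atz(c,*f(250.5,226),50.5); e=atz(c,*f(351.5,280),68)
print(h, 'rear rel hole',(r-h)[:2]@X,'ear edge rel hole',(e-h)[:2]@X)
e=plan([633.8,-7.7,150],104.5,85,n=4,mm=25)
e=plan([573.2,-235.3,150],104.5,85,n=8,mm=38,start=e)
"
```

```text
[602.48833777  89.17080376  68.        ] rear rel hole -26.28962292980883 ear edge rel hole -21.17251853586115
[85, [-0.2, 0.3, -25.0], [0.013, 0.01, -0.0]],
[85, [-0.0, 0.0, -25.0], [0.0, -0.0, -0.0]],
[85, [-0.0, 0.0, -25.0], [0.0, -0.0, -0.0]],
[85, [-0.0, 0.1, -2.5], [0.0, -0.0, -0.0]]
end [633.8  -7.7 150. ]
[85, [-33.1, -18.7, -0.0], [0.0, -0.0, -0.0]],
[85, [-33.1, -18.6, -0.0], [0.0, -0.0, -0.0]],
[85, [-33.1, -18.7, -0.0], [0.0, -0.0, -0.0]],
[85, [-33.1, -18.6, -0.0], [0.0, -0.0, -0.0]],
[85, [-33.1, -18.6, -0.0], [0.0, -0.0, -0.0]],
[85, [-33.1, -18.7, -0.1], [0.0, -0.0, -0.0]],
[85, [-6.6, -3.7, 0.0], [0.0, -0.0, -0.0]],
[85, [-0.0, -0.0, 0.0], [0.0, -0.0, -0.0]]
end [ 573.2 -235.3  150. ]
```

Visible eye overlap matches alignment (rear protrudes 5.1 mm from ear, 5.0 expected). I'll release and rise.

>>> carry_out(
  motion=[
    [50, [0, 0, 0], [0, 0, 0]],
    [50, [0, 0, 0], [0, 0, 0]],
    [50, [0, 0, 0], [0, 0, 0]],
    [50, [0, 0, 0], [0, 0, 0]],
    [50, [0, 0, -20], [0, 0, 0]],
    [50, [0, 0, -25], [0.013, 0.01, 0]],
    [50, [0, 0, -25], [0, 0, 0]],
    [50, [-12, -7, -25], [0, 0, 0]],
  ],
)

```text
clock: 5.78
ee_pos: [623.5, -16.6, 161.8]
eef_rot: [-0.01, 0.612, 0.791, -0.003]
wrist_force: [0.6, 0.4, 0.4]
finger_gap: 0.587
```

```bash
python3 -c "
from h import *
p,r,s=state();print(p,s['wrist_force'],s['finger_gap']*85)
e=plan([573.2,-235.3,165],104.5,50,n=8,mm=38)
"
```

```text
[623.45550689 -16.63025119 161.81351845] [0.57949141 0.41092595 0.3892768 ] 49.871135272142055
[50, [-33.7, -17.6, -0.6], [-0.017, -0.011, 0.001]],
[50, [-33.7, -17.5, -0.5], [0.0, -0.0, 0.0]],
[50, [-33.7, -17.5, -0.6], [0.0, -0.0, 0.0]],
[50, [-33.7, -17.5, -0.5], [0.0, -0.0, 0.0]],
[50, [-33.7, -17.5, -0.6], [0.0, -0.0, 0.0]],
[50, [-30.6, -15.9, -0.5], [0.0, -0.0, 0.0]],
[50, [0.0, 0.0, 0.0], [0.0, -0.0, 0.0]],
[50, [0.0, 0.0, 0.0], [0.0, -0.0, 0.0]]
end [ 573.2 -235.3  165. ]
```

>>> carry_out(
  motion=[
    [50, [-34, -17.5, 0], [-0.017, -0.011, 0]],
    [50, [-34, -17.5, 0], [0, 0, 0]],
    [50, [-34, -17.5, 0], [0, 0, 0]],
    [50, [-34, -17.5, 0], [0, 0, 0]],
    [50, [-34, -17.5, 0], [0, 0, 0]],
    [50, [-14, -7.5, 0], [0, 0, 0]],
    [50, [-4, -2, 0], [0, 0, 0]],
    [50, [0, 0, 0], [0, 0, 0]],
  ],
)

```text
clock: 6.45
ee_pos: [581.7, -231.1, 170.9]
eef_rot: [0.009, 0.61, 0.792, 0.005]
wrist_force: [0.2, 1.5, -0.5]
finger_gap: 0.586
```

```bash
python3 -c "
from h import *
p,r,s=state();print(p,s['wrist_force'],s['finger_gap']*85); print(r.as_matrix().round(3))
snap('wrist','w6')
e=plan([573.2,-235.3,120],104.5,50,n=8,mm=38)
"
```

```text
[ 581.70941531 -231.14462256  170.93662038] [ 0.21866517  1.47042627 -0.53616374] 49.773179424726266
[[-0.256  0.967  0.02 ]
 [ 0.967  0.256 -0.003]
 [-0.008  0.019 -1.   ]]
[50, [-1.6, -7.7, 37.2], [0.019, 0.008, 0.006]],
[50, [-0.6, -2.6, 13.6], [-0.0, -0.0, 0.0]],
[50, [-0.0, 0.0, -0.0], [-0.0, -0.0, 0.0]],
[50, [-0.0, 0.0, -0.0], [-0.0, -0.0, 0.0]],
[50, [-0.0, 0.0, -0.0], [-0.0, -0.0, 0.0]],
[50, [-0.0, 0.0, -0.0], [-0.0, -0.0, 0.0]],
[50, [-0.0, 0.0, -0.0], [-0.0, -0.0, 0.0]],
[50, [-0.0, 0.0, -0.0], [-0.0, -0.0, 0.0]]
end [ 573.2 -235.3  120. ]
```

View pics/w6.png

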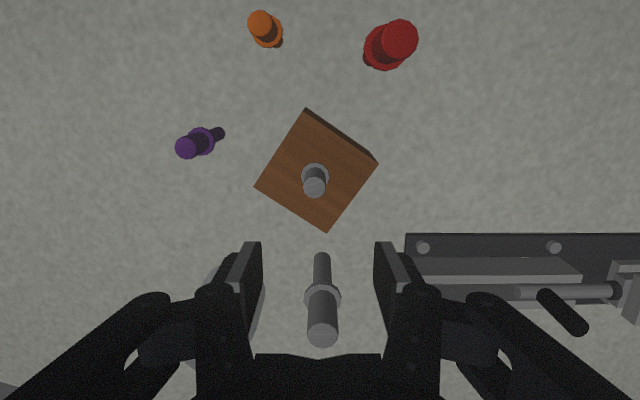

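Pin top at (314.5,187.5) in this view; the flange ellipse is around (315,176). The rack is clear of the decoys.

```bash
python3 -c "
from h import *
_,d,c=load('w6'); crop('w6',250,100,400,240,4)
print(atz(c,314.3,187.3,90), d[184:190,312:317].mean())
"
```

```text
[ 573.21267289 -235.59238025   90.        ] 231.2275
```

View pics/w6_c250.png

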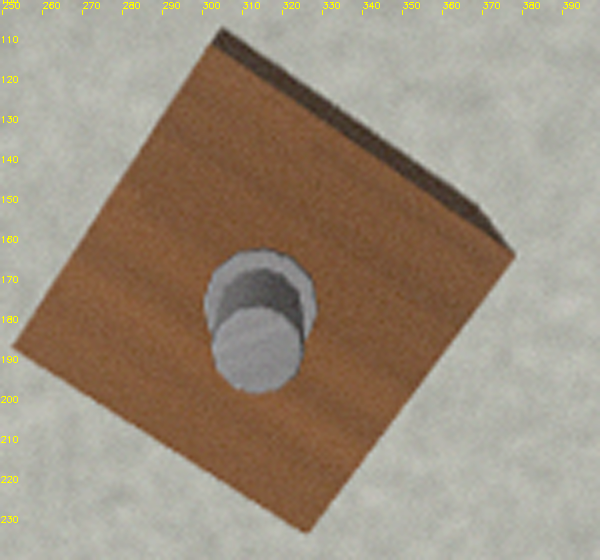

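>>> carry_out(
  motion=[
    [50, [-1, -5, 15], [0.019, 0.008, 0.006]],
    [50, [-0.5, -3, 15], [0, 0, 0]],
    [50, [-0.5, -2, 12], [0, 0, 0]],
    [50, [0, -0.5, 8], [0, 0, 0]],
    [50, [0, 0, 4], [0, 0, 0]],
    [50, [0, 0, 2], [0, 0, 0]],
    [50, [0, 0, 0], [0, 0, 0]],
    [50, [0, 0, 0], [0, 0, 0]],
  ],
)

```text
clock: 7.17
ee_pos: [573.3, -224.3, 107.9]
eef_rot: [-0.005, 0.608, 0.794, -0.0]
wrist_force: [-0.2, -0.2, -0.1]
finger_gap: 0.589
```

```bash
python3 -c "
from h import *
p,r,s=state();print(p,s['wrist_force'],s['finger_gap']*85); print(r.as_matrix().round(3))
e=plan([573.2,-235.5,64],104.5,50,n=5,mm=12)
"
```

```text
[ 573.32451704 -224.25925358  107.88392526] [-0.20089764 -0.22250146 -0.10211055] 50.04463682927171
[[-0.26   0.966 -0.008]
 [ 0.966  0.26   0.006]
 [ 0.007 -0.006 -1.   ]]
[50, [-3.0, -0.7, 11.6], [-0.006, -0.007, 0.01]],
[50, [-2.9, -0.8, 11.6], [0.0, -0.0, -0.0]],
[50, [-2.8, -0.8, 11.6], [0.0, -0.0, -0.0]],
[50, [-2.2, -0.6, 9.1], [0.0, -0.0, -0.0]],
[50, [-0.0, 0.0, -0.0], [0.0, -0.0, -0.0]]
end [ 573.2 -235.5   64. ]
```

>>> carry_out(
  motion=[
    [50, [-5, -1.2, 0], [-0.006, -0.007, 0.01]],
    [50, [-5, -1.2, 5], [0, 0, 0]],
    [50, [-1, -0.3, 10], [0, 0, 0]],
    [50, [0, 0, 10], [0, 0, 0]],
    [50, [0, 0, 8], [0, 0, 0]],
    [50, [0, 0, 5], [0, 0, 0]],
    [50, [0, 0, 2], [0, 0, 0]],
    [50, [0, 0, 0], [0, 0, 0]],
  ],
)

```text
clock: 7.83
ee_pos: [575.0, -237.8, 65.2]
eef_rot: [0.002, 0.613, 0.79, 0.001]
wrist_force: [-0.5, -1.0, 0.5]
finger_gap: 0.586
```

```bash
python3 -c "
from h import *
p,r,s=state();print(p,s['wrist_force'],s['finger_gap']*85); print(r.as_matrix().round(3))
e=plan([573.2,-235.5,64],104.5,50,n=2,mm=12)
"
```

```text
[ 574.97237204 -237.84913639   65.21448204] [-0.47555341 -1.00431057  0.49589597] 49.770324252641764
[[-0.249  0.969  0.004]
 [ 0.969  0.249 -0.002]
 [-0.003  0.004 -1.   ]]
[50, [2.7, -1.1, 1.2], [0.004, 0.003, -0.002]],
[50, [0.0, -0.0, 0.0], [-0.0, -0.0, 0.0]]
end [ 573.2 -235.5   64. ]
```

>>> carry_out(
  motion=[
    [50, [2.4, -1, 1], [0.004, 0.003, 0]],
    [50, [0, 0, 0], [0, 0, 0]],
    [50, [0, 0, 0], [0, 0, 0]],
    [10, [0, 0, 0], [0, 0, 0]],
    [10, [0, 0, 0], [0, 0, 0]],
    [10, [0, 0, 0], [0, 0, 0]],
    [10, [0, 0, 0], [0, 0, 0]],
    [10, [0, 0, 0], [0, 0, 0]],
  ],
)

```text
clock: 8.5
ee_pos: [573.9, -235.5, 64.9]
eef_rot: [0.0, 0.613, 0.79, -0.0]
wrist_force: [-0.0, 0.2, -1.1]
finger_gap: 0.163
```

```bash
python3 -c "
from h import *
p,r,s=state();print(p,s['wrist_force'],s['torque'],s['finger_gap']*85); print(r.as_matrix().round(3))
snap('wrist','w7'); crop('w7',230,150,410,350,3)
"
```

```text
[ 573.8865232  -235.48971918   64.94050033] [-0.01027584  0.17947744 -1.12374827] [ 0.03336148  0.01945779 -0.03276815] 13.82858675418173
[[-0.249  0.968  0.   ]
 [ 0.968  0.249 -0.   ]
 [-0.     0.    -1.   ]]
```

View pics/w7_c230.png

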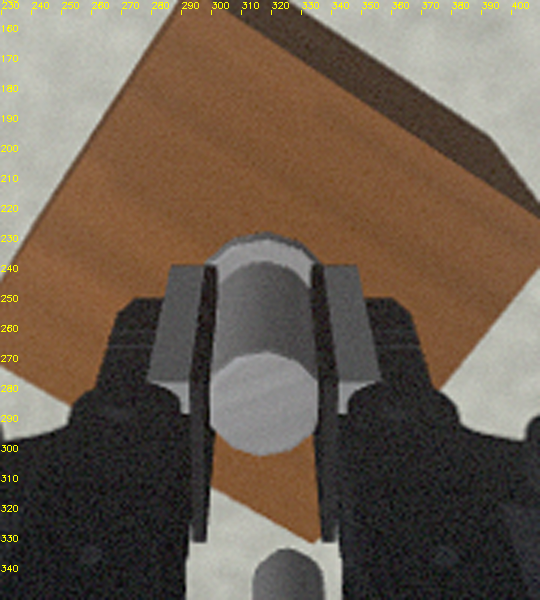

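>>> carry_out(
  motion=[
    [10, [0, 0, -8], [0, 0, 0]],
    [10, [0, 0, -15], [0, 0, 0]],
    [10, [0, 0, -20], [0, 0, 0]],
    [10, [0, 0, -20], [0, 0, 0]],
    [10, [0, 0, -20], [0, 0, 0]],
    [10, [8, 2, -10], [0, 0, 0]],
    [10, [20, 8, 0], [0, 0, 0]],
    [10, [30, 11, 0], [0, 0, 0]],
  ],
)

```text
clock: 9.22
ee_pos: [581.4, -179.1, 163.9]
eef_rot: [0.003, 0.616, 0.788, -0.001]
wrist_force: [0.9, 1.2, -0.9]
finger_gap: 0.167
```

```bash
python3 -c "
from h import *
p,r,s=state();print(p,s['wrist_force'],s['torque'],s['finger_gap']*85)
e=plan([602.4,89.3,155],104.5,10,n=8,mm=36)
"
```

```text
[ 581.42879247 -179.08745233  163.90219833] [ 0.91318844  1.17710582 -0.86905271] [ 0.04788858 -0.00964927  0.01580743] 14.162642484924936
[10, [34.1, 11.4, 1.0], [0.003, 0.007, -0.008]],
[10, [34.0, 11.7, 1.2], [-0.0, -0.0, -0.0]],
[10, [34.0, 11.7, 1.2], [-0.0, -0.0, -0.0]],
[10, [34.0, 11.7, 1.2], [-0.0, -0.0, -0.0]],
[10, [34.0, 11.7, 1.2], [-0.0, -0.0, -0.0]],
[10, [34.0, 11.6, 1.2], [-0.0, -0.0, -0.0]],
[10, [34.0, 11.7, 1.2], [-0.0, -0.0, -0.0]],
[10, [16.6, 5.6, 0.6], [-0.0, -0.0, -0.0]]
end [602.4  89.3 155. ]
```

>>> carry_out(
  motion=[
    [10, [34, 11.5, 0], [0.003, 0.007, -0.008]],
    [10, [34, 11.7, 0], [0, 0, 0]],
    [10, [34, 11.7, 0], [0, 0, 0]],
    [10, [34, 11.7, 0], [0, 0, 0]],
    [10, [34, 11.7, 0], [0, 0, 0]],
    [10, [30, 10, 0], [0, 0, 0]],
    [10, [18, 6, 0], [0, 0, 0]],
    [10, [8, 3, 0], [0, 0, 0]],
  ],
)

```text
clock: 9.88
ee_pos: [597.2, 77.0, 166.1]
eef_rot: [-0.001, 0.613, 0.79, 0.002]
wrist_force: [1.3, -0.2, -1.5]
finger_gap: 0.167
```

>>> carry_out(
  motion=[
    [10, [0, 0, 0], [0, 0, 0]],
    [10, [0, 0, 0], [0, 0, 0]],
    [10, [0, 0, 0], [0, 0, 0]],
    [10, [0, 0, 0], [0, 0, 0]],
    [10, [0, 0, 0], [0, 0, 0]],
    [10, [0, 0, 0], [0, 0, 0]],
    [10, [0, 0, 0], [0, 0, 0]],
    [10, [0, 0, 0], [0, 0, 0]],
  ],
)

```text
clock: 10.55
ee_pos: [595.8, 73.1, 165.8]
eef_rot: [-0.002, 0.614, 0.789, 0.0]
wrist_force: [0.0, 1.9, -0.3]
finger_gap: 0.164
```

```bash
python3 -c "
from h import *
p,r,s=state();print(p,s['wrist_force'],s['torque'],s['finger_gap']*85);print(r.as_matrix().round(3))
e=plan([602.4,89.3,145],104.5,10,n=4,mm=10)
snap('wrist','w8')
"
```

```text
[595.80244809  73.13538478 165.80477493] [ 0.04157435  1.87865979 -0.34948477] [ 0.00878525 -0.03619081 -0.06834243] 13.943172713716276
[[-0.246  0.969 -0.002]
 [ 0.969  0.246  0.002]
 [ 0.003 -0.002 -1.   ]]
[10, [5.1, 3.8, 7.7], [-0.002, -0.003, -0.004]],
[10, [5.2, 3.9, 7.6], [0.0, 0.0, -0.0]],
[10, [3.7, 2.7, 5.5], [0.0, 0.0, -0.0]],
[10, [-0.0, 0.0, 0.0], [0.0, 0.0, -0.0]]
end [602.4  89.3 145. ]
```

View pics/w8.png

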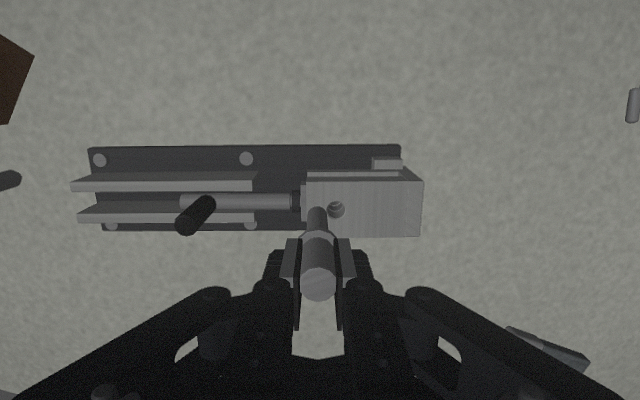

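```bash
python3 -c "
from h import *
p,r,s=state()
_,d,c=load('w8'); crop('w8',260,160,440,310,4)
print('hole',atz(c,336,209,68)); q=atz(c,318,284.5,p[2]+25.1);print('pin top',q,r.inv().apply(q-p))
_,d,c=load('w7'); q=atz(c,(264/3+229.7),(404/3+149.7),90); print('at grasp',q-[573.89,-235.49,64.94])
"
```

```text
hole [602.07456597  89.89495899  68.        ]
pin top [595.39950283  73.80604423 190.93983106] [  0.88791903  -0.30647101 -25.09724298]
at grasp [-0.4599535   0.62995125 25.06      ]
```

View pics/w8_c260.png

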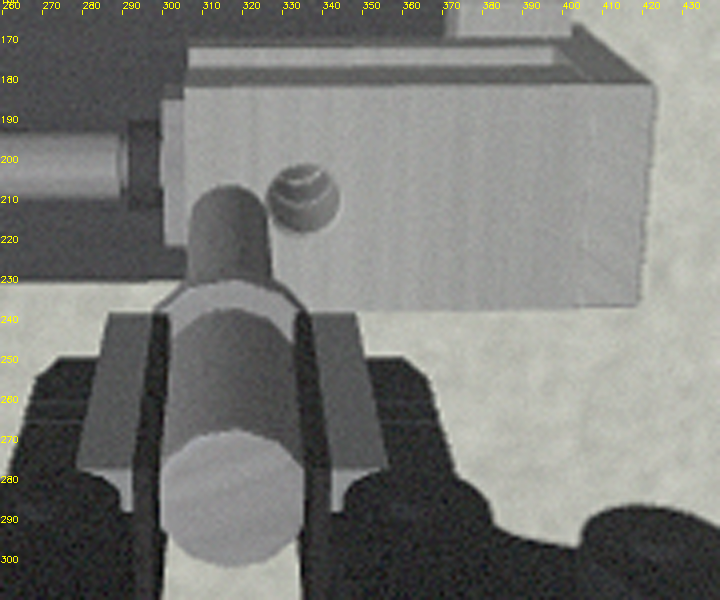

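```bash
python3 -c "
from h import *
e=plan([602.4,89.0,134],104.5,10,n=4,mm=12)
"
```

```text
[10, [4.6, 3.4, 10.6], [-0.002, -0.003, -0.004]],
[10, [4.6, 3.4, 10.6], [0.0, 0.0, 0.0]],
[10, [4.5, 3.5, 10.6], [0.0, 0.0, 0.0]],
[10, [0.1, 0.0, 0.0], [0.0, 0.0, 0.0]]
end [602.4  89.  134. ]
```

>>> carry_out(
  motion=[
    [10, [4.6, 3.4, 8], [-0.002, -0.003, -0.004]],
    [10, [4.6, 3.4, 8], [0, 0, 0]],
    [10, [3, 2.5, 8], [0, 0, 0]],
    [10, [1.5, 1, 4], [0, 0, 0]],
    [10, [0, 0, 2], [0, 0, 0]],
    [10, [0, 0, 0], [0, 0, 0]],
    [10, [0, 0, 0], [0, 0, 0]],
    [10, [0, 0, 0], [0, 0, 0]],
  ],
)

```text
clock: 11.27
ee_pos: [602.4, 91.0, 130.8]
eef_rot: [-0.001, 0.612, 0.791, -0.001]
wrist_force: [-0.3, -0.3, -1.2]
finger_gap: 0.164
```

```bash
python3 -c "
from h import *
p,r,s=state();print(p,s['wrist_force'],s['torque'],s['finger_gap']*85);print(r.as_matrix().round(3))
e=plan([602.4,89.0,134],104.5,10,n=2,mm=10)
snap('wrist','w9');crop('w9',240,160,460,310,3.5)
"
```

```text
[602.44268446  91.01202527 130.78757222] [-0.2564761  -0.26116566 -1.24794278] [-0.04491816  0.00117707 -0.02605407] 13.957966238369664
[[-0.251  0.968 -0.002]
 [ 0.968  0.251 -0.   ]
 [ 0.    -0.002 -1.   ]]
[10, [-1.9, -0.6, -3.2], [-0.002, -0.0, 0.001]],
[10, [-0.0, 0.0, -0.0], [-0.0, -0.0, -0.0]]
end [602.3  89.  134. ]
```

View pics/w9_c240.png

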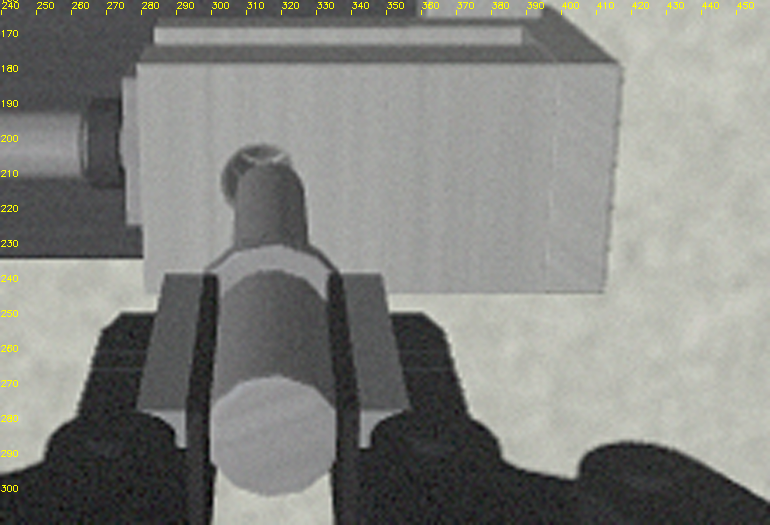

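```bash
python3 -c "
from h import *
_,d,c=load('w9'); p=np.array([602.44,91.01,130.79]); f=lambda x,y:(x/3.5+239.6,y/3.5+159.6)
h=atz(c,*f(256,179),68); print('hole',h)
for a in (54,34,9,4,-25): print(a, (proj(c,p+[0,0,-a])-[239.6,159.6])*3.5)
q=atz(c,*f(273,436),p[2]+25.1); print('pintop',q-p)
# shank mid near flange: crop center x 270 at y 240
X=np.array([-.2504,.968])
print('along tool x: hole - tcp',(h-p)[:2]@X, 'lat',(h-p)[:2]@[.968,.2504])
"
```

```text
hole [602.55790837  88.70112504  68.        ]
54 [268.39886898 197.88202995]
34 [268.0859783 240.7257526]
9 [267.59469792 308.12523965]
4 [267.47921824 323.99118097]
-25 [266.65001203 438.18033918]
pintop [-0.50147599  0.59965694 25.1       ]
along tool x: hole - tcp -2.2645152158628985 lat -0.46400699208440277
```

>>> carry_out(
  motion=[
    [10, [-2.7, -0.3, 0], [0, 0, 0]],
    [10, [0, 0, 0], [0, 0, 0]],
    [10, [0, 0, 0], [0, 0, 0]],
    [10, [0, 0, 0], [0, 0, 0]],
    [10, [0, 0, 0], [0, 0, 0]],
    [10, [0, 0, 0], [0, 0, 0]],
    [10, [0, 0, 0], [0, 0, 0]],
    [10, [0, 0, 0], [0, 0, 0]],
  ],
)

```text
clock: 11.98
ee_pos: [603.9, 87.3, 132.8]
eef_rot: [0.001, 0.612, 0.791, 0.0]
wrist_force: [0.4, -0.4, -2.1]
finger_gap: 0.167
```

```bash
python3 -c "
from h import *
p,r,s=state();print(p,s['wrist_force'],s['torque'],s['finger_gap']*85);print(r.as_matrix().round(3))
snap('wrist','w10');crop('w10',240,160,460,310,3.5)
snap('side','d10');crop('d10',290,130,430,250,5)
"
```

```text
[603.94149233  87.33659447 132.80633954] [ 0.40090956 -0.35783733 -2.10968089] [-0.0182727  -0.00082023  0.01127572] 14.161875729929946
[[-0.25   0.968  0.002]
 [ 0.968  0.25  -0.   ]
 [-0.001  0.001 -1.   ]]
```

View pics/w10_c240.png

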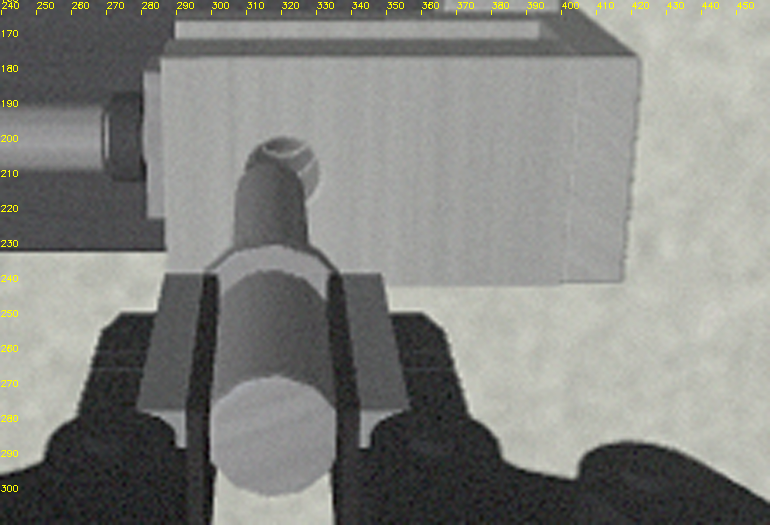

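View pics/d10_c290.png

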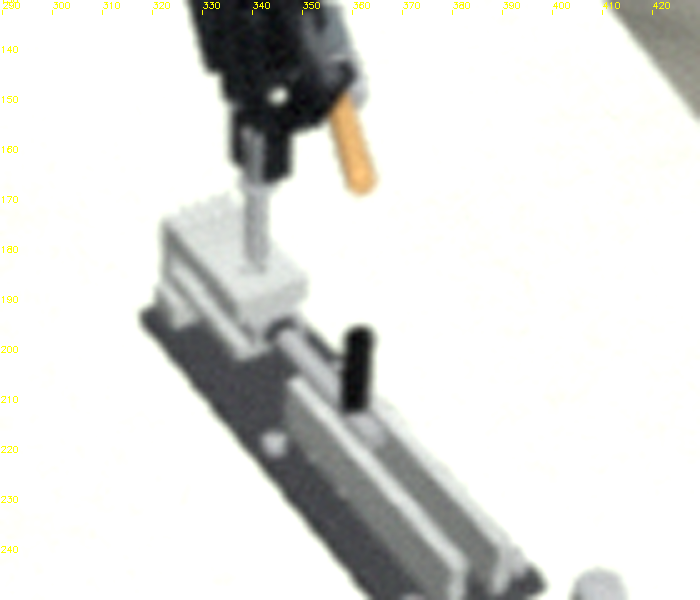

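```bash
python3 -c "
from h import *
f=lambda x,y:(x/3.5+239.6,y/3.5+159.6)
for n,p,hx,hy in (('w9',[602.44,91.01,130.79],259,179),('w10',[603.94,87.34,132.81],282,172.5)):
  _,d,c=load(n); p=np.array(p); h=atz(c,*f(hx,hy),68); t=atz(c,*f(273,436),p[2]+25.1)
  dv=(h-p)[:2]; print(n,h[:2],'tool xy',dv@[-.2504,.968],dv@[.968,.2504],'pintop',(t-p)[:2]@[-.2504,.968],(t-p)[:2]@[.968,.2504])
"
```

```text
w9 [602.42163585  89.22647668] tool xy -1.721852191044452 -0.46437073315748256 pintop 0.706037504332891 -0.3352746603017379
w10 [602.54847228  89.43418932] tool xy 2.37561380631742 -0.8226138272538788 pintop 0.7015607025309089 -0.4554511440934261
```

>>> carry_out(
  motion=[
    [10, [1.5, -0.4, 0], [0, 0, 0]],
    [10, [0, 0, 0], [0, 0, 0]],
    [10, [0, 0, 0], [0, 0, 0]],
    [10, [0, 0, 0], [0, 0, 0]],
    [10, [0, 0, 0], [0, 0, 0]],
    [10, [0, 0, 0], [0, 0, 0]],
    [10, [0, 0, 0], [0, 0, 0]],
    [10, [0, 0, 0], [0, 0, 0]],
  ],
)

```text
clock: 12.75
ee_pos: [602.9, 89.1, 132.6]
eef_rot: [0.001, 0.612, 0.791, 0.0]
wrist_force: [-0.0, 0.7, -1.1]
finger_gap: 0.162
```

```bash
python3 -c "
from h import *
p,r,s=state();print(p,s['wrist_force'],s['torque']);print(r.as_matrix().round(3)[:,2], s['joint_velocities'].round(4))
d=np.array([603.1,89.0,0])-p; print('need tool',r.inv().apply(d)[:2])
"
```

```text
[602.89590198  89.09557908 132.5613422 ] [-0.01801459  0.71747864 -1.14938734] [ 0.01248349 -0.03700662 -0.0068709 ]
[ 0.001 -0.    -1.   ] [-0.001  -0.0002  0.0005  0.001  -0.0002 -0.0014]
need tool [-0.06862788  0.04755329]
```

>>> carry_out(
  motion=[
    [10, [0, 0, 1.5], [0, 0, 0]],
    [10, [0, 0, 1.5], [0, 0, 0]],
    [10, [0, 0, 1.5], [0, 0, 0]],
    [10, [0, 0, 1.5], [0, 0, 0]],
    [10, [0, 0, 1.5], [0, 0, 0]],
    [10, [0, 0, 1.5], [0, 0, 0]],
    [10, [0, 0, 0], [0, 0, 0]],
    [10, [0, 0, 0], [0, 0, 0]],
  ],
)

```text
clock: 13.42
ee_pos: [603.0, 89.1, 122.4]
eef_rot: [0.0, 0.612, 0.791, 0.0]
wrist_force: [0.8, 0.7, -1.5]
finger_gap: 0.168
```

```bash
python3 -c "
from h import *
p,r,s=state();print(p,s['wrist_force'],s['torque']);print(r.as_matrix().round(3)[:,2])
snap('wrist','w11');crop('w11',240,160,460,310,3.5)
"
```

```text
[603.00359219  89.12231335 122.35133173] [ 0.753517    0.68773903 -1.54194501] [ 0.05812474 -0.07196891  0.03840179]
[ 0.001 -0.    -1.   ]
```

View pics/w11_c240.png

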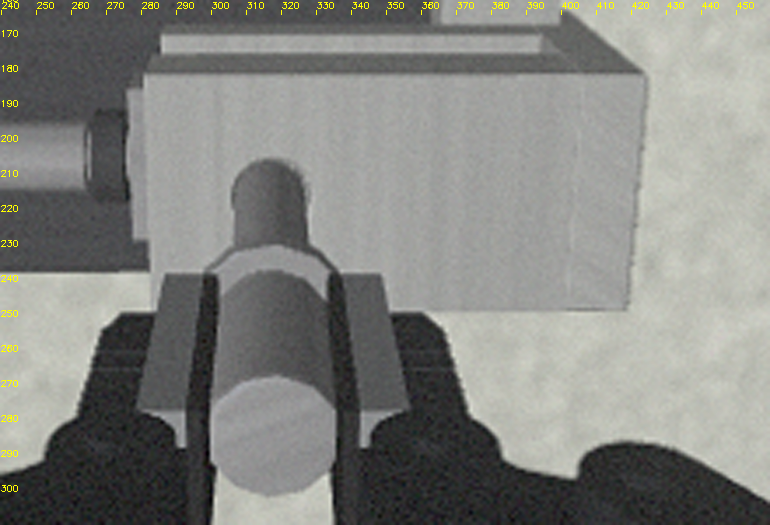

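The nose is in the upper ear hole with under 2 N. I'll go on slowly.

>>> carry_out(
  motion=[
    [10, [0, 0, 1.5], [0, 0, 0]],
    [10, [0, 0, 1.5], [0, 0, 0]],
    [10, [0, 0, 1.5], [0, 0, 0]],
    [10, [0, 0, 1.5], [0, 0, 0]],
    [10, [0, 0, 1.5], [0, 0, 0]],
    [10, [0, 0, 1.5], [0, 0, 0]],
    [10, [0, 0, 1.5], [0, 0, 0]],
    [10, [0, 0, 0], [0, 0, 0]],
  ],
)

```text
clock: 14.13
ee_pos: [603.0, 89.2, 110.9]
eef_rot: [0.0, 0.612, 0.791, 0.0]
wrist_force: [-0.4, 0.8, -1.5]
finger_gap: 0.165
```

>>> carry_out(
  motion=[
    [10, [0, 0, 1.2], [0, 0, 0]],
    [10, [0, 0, 1.2], [0, 0, 0]],
    [10, [0, 0, 1.2], [0, 0, 0]],
    [10, [0, 0, 0], [0, 0, 0]],
    [10, [0, 0, 0], [0, 0, 0]],
    [10, [0, 0, 0], [0, 0, 0]],
    [10, [0, 0, 0], [0, 0, 0]],
    [10, [0, 0, 0], [0, 0, 0]],
  ],
)

```text
clock: 14.8
ee_pos: [603.1, 89.2, 106.8]
eef_rot: [0.0, 0.612, 0.791, 0.0]
wrist_force: [0.3, -0.4, -0.6]
finger_gap: 0.164
```

Nose at about 48 mm, below the eye's top face, with no force. It's in the eye hole.

>>> carry_out(
  motion=[
    [10, [0, 0, 1.5], [0, 0, 0]],
    [10, [0, 0, 1.5], [0, 0, 0]],
    [10, [0, 0, 1.5], [0, 0, 0]],
    [10, [0, 0, 1.5], [0, 0, 0]],
    [10, [0, 0, 1.5], [0, 0, 0]],
    [10, [0, 0, 1], [0, 0, 0]],
    [10, [0, 0, 0], [0, 0, 0]],
    [10, [0, 0, 0], [0, 0, 0]],
  ],
)

```text
clock: 15.47
ee_pos: [603.1, 89.2, 97.4]
eef_rot: [0.001, 0.612, 0.791, 0.0]
wrist_force: [0.1, -0.1, -1.2]
finger_gap: 0.164
```

>>> carry_out(
  motion=[
    [10, [0, 0, 1.5], [0, 0, 0]],
    [10, [0, 0, 1.5], [0, 0, 0]],
    [10, [0, 0, 1.5], [0, 0, 0]],
    [10, [0, 0, 1.5], [0, 0, 0]],
    [10, [0, 0, 0], [0, 0, 0]],
    [10, [0, 0, 0], [0, 0, 0]],
    [10, [0, 0, 0], [0, 0, 0]],
    [10, [0, 0, 0], [0, 0, 0]],
  ],
)

```text
clock: 16.13
ee_pos: [603.2, 89.2, 90.7]
eef_rot: [0.0, 0.612, 0.791, 0.0]
wrist_force: [-0.4, 1.1, -2.1]
finger_gap: 0.164
```

>>> carry_out(
  motion=[
    [10, [0, 0, 1.5], [0, 0, 0]],
    [10, [0, 0, 1.5], [0, 0, 0]],
    [10, [0, 0, 1.5], [0, 0, 0]],
    [10, [0, 0, 1.5], [0, 0, 0]],
    [10, [0, 0, 1.5], [0, 0, 0]],
    [10, [0, 0, 1], [0, 0, 0]],
    [10, [0, 0, 0.5], [0, 0, 0]],
    [10, [0, 0, 0], [0, 0, 0]],
  ],
)

```text
clock: 16.8
ee_pos: [603.2, 89.2, 80.8]
eef_rot: [0.0, 0.612, 0.791, 0.0]
wrist_force: [0.3, 0.2, -0.4]
finger_gap: 0.162
```

```bash
python3 -c "
from h import *
p,r,s=state();print(p,s['wrist_force'],s['torque']);print(r.as_matrix().round(3)[:,2])
"
```

```text
[603.1508576   89.19501491  80.79295346] [ 0.26797348  0.17708719 -0.38497765] [ 0.08891916 -0.0399104  -0.01530644]
[ 0.001 -0.    -1.   ]
```

>>> carry_out(
  motion=[
    [10, [0, 0, 1], [0, 0, 0]],
    [10, [0, 0, 0.8], [0, 0, 0]],
    [10, [0, 0, 0.5], [0, 0, 0]],
    [10, [0, 0, 0.4], [0, 0, 0]],
    [10, [0, 0, 0.3], [0, 0, 0]],
    [10, [0, 0, 0], [0, 0, 0]],
    [10, [0, 0, 0], [0, 0, 0]],
    [10, [0, 0, 0], [0, 0, 0]],
  ],
)

```text
clock: 17.47
ee_pos: [603.3, 89.2, 77.6]
eef_rot: [0.001, 0.612, 0.791, 0.0]
wrist_force: [-1.4, 0.5, -1.6]
finger_gap: 0.167
```

```bash
python3 -c "
from h import *
p,r,s=state();print(p,s['wrist_force'],s['torque']);print(r.as_matrix().round(3)[:,2])
"
```

```text
[603.33714533  89.18141641  77.55810699] [-1.39865427  0.48181137 -1.57333741] [0.03535173 0.02712719 0.07293238]
[ 0.002 -0.    -1.   ]
```

>>> carry_out(
  motion=[
    [40, [0, 0, 0], [0, 0, 0]],
    [40, [0, 0, 0], [0, 0, 0]],
    [40, [0, 0, 0], [0, 0, 0]],
    [40, [0, 0, 0], [0, 0, 0]],
    [40, [0, 0, -5], [0, 0, 0]],
    [40, [0, 0, -12], [0, 0, 0]],
    [40, [0, 0, -20], [0, 0, 0]],
    [40, [0, 0, -25], [0, 0, 0]],
  ],
)

```text
clock: 18.13
ee_pos: [599.5, 88.7, 137.2]
eef_rot: [-0.003, 0.612, 0.791, -0.003]
wrist_force: [0.7, 0.0, -0.3]
finger_gap: 0.472
```

>>> carry_out(
  motion=[
    [40, [0, 0, -25], [0, 0, 0]],
    [40, [0, 0, -20], [0, 0, 0]],
    [40, [0, 0, -10], [0, 0, 0]],
    [40, [0, 0, 0], [0, 0, 0]],
    [40, [0, 0, 0], [0, 0, 0]],
    [40, [0, 0, 0], [0, 0, 0]],
    [40, [0, 0, 0], [0, 0, 0]],
    [40, [0, 0, 0], [0, 0, 0]],
  ],
)

```text
clock: 18.8
ee_pos: [601.9, 88.8, 201.1]
eef_rot: [0.0, 0.612, 0.791, -0.0]
wrist_force: [-0.6, -0.1, 0.8]
finger_gap: 0.47
```

```bash
python3 -c "
from h import *
snap('wrist','w12');crop('w12',150,130,450,330,2.6)
snap('side','d12');crop('d12',290,130,430,250,5)
snap('scene','s12')
"
```

```text
(no output)
```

View pics/w12_c150.png

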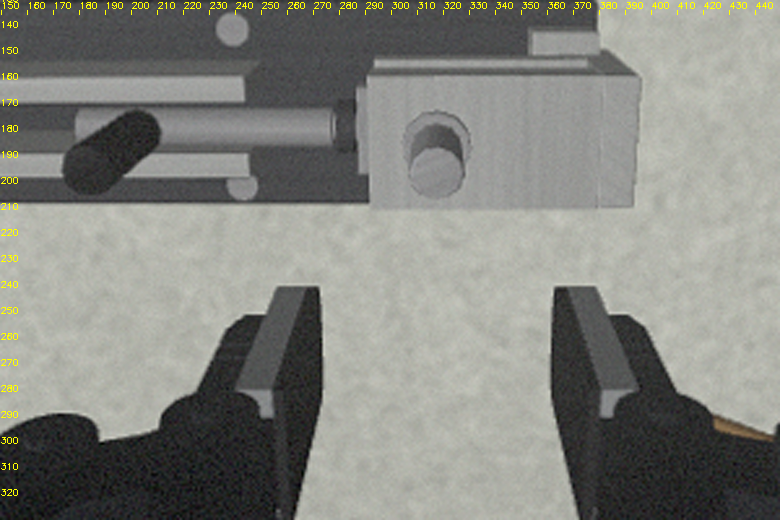

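View pics/d12_c290.png

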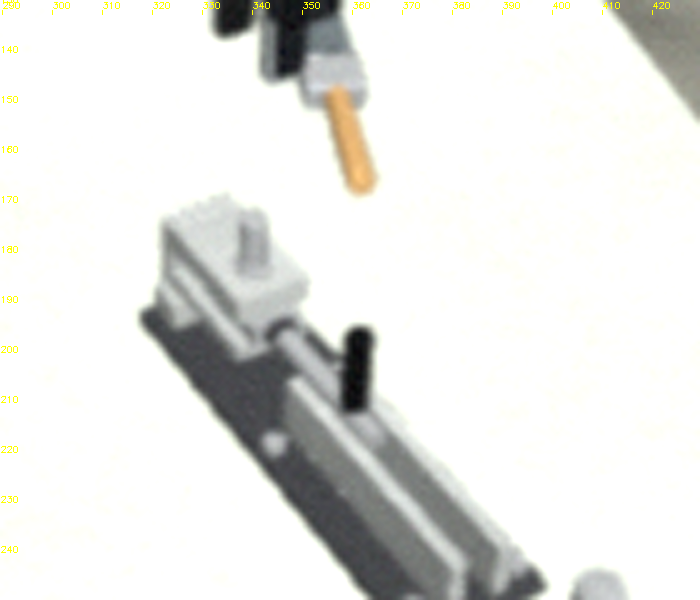

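View pics/s12.png

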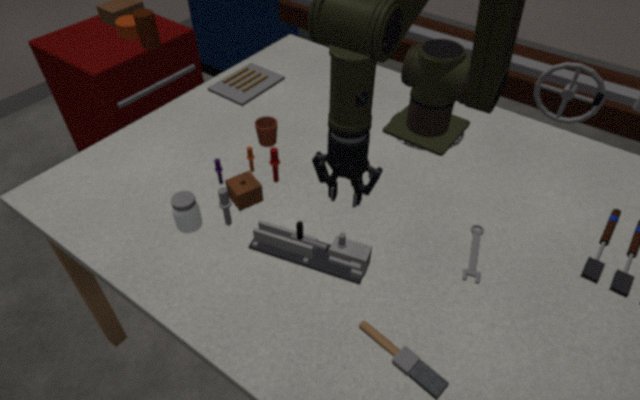

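```bash
python3 -c "
from h import *
_,d,c=load('w12'); f=lambda x,y:(x/2.6+149.7,y/2.6+129.7)
for n,x,y in (('pintop',436,172),('flange',412,140),('ear',520,140),('knobtop',88,170)):
  u,v=map(round,f(x,y)); print(n,atd(c,u,v,np.median(d[v-1:v+2,u-1:u+2])).round(1))
t=atz(c,*f(437,172),102);fl=atz(c,*f(437,144),72);k=atz(c,*f(90,170),98);print(t,fl,((k-t)[:2]@[-.2504,.968]))
"
```

```text
pintop [602.3  89.3 102.4]
flange [602.4  81.7  74.3]
ear [595.2 115.7  68.4]
knobtop [628.   -7.6  97.9]
[602.20097022  89.84222024 102.        ] [601.88902691  89.79320213  72.        ] -100.4464025649384
```

Pin top reads 102.4 mm (102 expected when home) and stands upright on the hole axis. The knob reads x −100.4. I'm handing in.

```bash
python3 -c "
from station import arm
print(arm.sign_off())"
```

```text
the job is handed in; nothing more can be done
None
```

The drag rod is coupled: the pin passes through the upper ear, the eye and the lower ear, and its flange lies home on the fork. I handed the job in at about 19 s of the 67 s allowed.

**What I did:**
- I measured the eye hole at about 101 mm ahead of the knob with the wrist camera.
- I gripped the knob and slid the rod about 55.6 mm until the holes lined up.
- I took the smaller grey pin from the rack and lowered it 1 to 1.5 mm at a time. It went in at the first try, with only 1 to 3 N at the wrist.
- I then released it and raised the gripper about 120 mm clear.

**Last checks:**

| Check | Reading | Required or expected |
|---|---|---|
| Pin top height | 102.4 mm | 102 mm when fully home |
| Pin axis from hole axis | within about 1 mm | below 3 mm |
| Pin tilt | about 0.01 rad, from top and flange positions | below 0.08 rad |
| Knob position | x −100.4 mm | −112 to −88 mm |

- **Bystanders:** in the last scene picture the wrench, brush, cup and jar stand where they were at the start. I judged that by eye and did not measure it.
- **Disagreements:** none of these affected the result.
  - The wrist camera read about 0.7 mm off along the jaw direction, which I allowed for.
  - The single depth reading at the flange edge gave 74.3 mm against 72 mm expected. It contradicts the pin top height, so I take it as edge noise.

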